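Pull down the hatch of the repair-cafe parts cabinet with the hook pole

ROBOT

A 7-joint arm with a two-finger parallel gripper is mounted at the origin on the work surface. World frame = base frame: x ahead of the robot, y to its left, z up, the work surface at z = 0. Lengths are in m, angles in rad, forces in N, time in s.
With the tool pointing down it reaches from about 0.425 to 0.925 m from the base axis. Payload 6.8 kg.
Tool frame: the origin (TCP) lies at the very end of the fingers, on their centre line; the grasp point (between the pads) lies 19 mm behind it (bot.grasp_offset is the distance from the TCP to the grasp point, in m); z points along the fingers, y is the direction in which the jaws open and shut (so a half turn about z gives the same grasp; the last joint's range is limited). The gripper opens to 85 mm and grips with 20 to 120 N. Pads are 22 mm wide; open, the fingers measure 114 mm over their backs; the gripper's body (76 mm by 85 mm) begins 54 mm behind the grasp point. The pads swing forward as they close: fully open they stand 13 mm farther back than shut.
Start: joints at [1.144, 0.477, 0.022, 1.555, -0.011, 1.109, -0.083], TCP at [0.212, -0.641, 0.231] pointing down, gripper open.
Joint ranges: [-2.96, 2.96], [-0.34, 2.1], [-1.41, 1.46], [0.24, 2.44], [-1.37, 4.51], [0.17, 1.92], [-2.96, 2.96]. Speed limits (rad/s): [2.39, 2.39, 3.14, 3.14, 3.14, 3.14, 3.14].

INTERFACE

Orientations are given as a unit quaternion [w, x, y, z].
In Python, from station import monitor, cams, bot, finder gives the robot as it stands.
- The arm moves only by the tool jog_arm, never from a script. Its argument "plan" is a list of rows, each an object of numbers: "x", "y", "z": the shift along the tool's x, y, z as a fraction of full scale; "wx", "wy", "wz": the turn, a rotation vector about the tool's x, y, z as a fraction of full scale. A call has 1 to 12 rows; each row is the pose to reach, as a shift and turn from the pose measured when the call began, along the tool's axes at that moment, turning the shorter way round; what a row does not reach only later rows make up. Full scale, the value 1, is 20 cm for a shift and 180 degrees for a turn. A row lasts 1/12 s, in which the tool goes at most 41.7 mm and 7.16 degrees, less where a joint would pass 70% of its speed; a pose out of reach is approached as far as the arm can. A call with a number of a shift or a turn outside -1 to 1 is refused whole. A call with a gripper value outside its range is refused whole. "hand" is the opening, from -1 (shut) to 1 (fully open), set as the call begins (left out, the last holds). The fingers move at their own pace and stop on an object; "grip_force" is the grip in N (left out, the last holds). Time passes only in rows, so rows that repeat a pose let the fingers close. It gives the time, the measured TCP pose, the force and the opening at its end, in the units of the state.
- monitor.get_obs(): the state, without advancing time (a new reading comes with each control period).
- cams.read_camera(name): name is "side" or "top" or "wrist"; returns the picture (480x640x3 uint8, red, green, blue); there is no depth.
- cams.get_calibration(name): a dict with "fx", "fy", "cx", "cy" (pixels), "extrinsics" (4x4, takes a point from world to camera coordinates). Camera axes: x right, y down, z forward; pixel columns grow to the right and rows downward; lengths in m; the calibration is good to about 2 mm. A picture is of the moment at which its call begins: read the wrist's pose just before it. get_calibration takes no time and is no camera call; for the wrist camera it gives the pose at the moment of the call.
- bot.hand_in(): hands the job in, once; it reports no verdict.
Trained networks look in the newest picture that a camera, given by its name, has taken for a name from the list of things; names that differ only in an ending like _2 or _b are one class to them, and where a whole thing is asked for, a point or a joint stands for the part that bears it (a point fixed in the world has none). Each returns a list of dicts, best first, with "confidence" (0 to 1); they miss things now and then, are a little off and sometimes report something else, mostly with a low value. They report only what shows in the picture. A call takes as long as a camera call. They do not tell look-alikes from the thing itself.
- finder.find_in(camera, target): "bbox" ([left, top, width, height] in pixels, round what is visible of it).
- finder.place_of(camera, target): "location" ([column, row] in pixels: a listed point, or the origin of a listed thing).
The state is a dict: "t": time; "q": joint angles; "joint_vel": joint speeds; "joint_torque": joint torques, N m; "eef_pos": TCP position; "tool_rot": TCP orientation; "contact_force": force on the tool from outside, world axes, zero at the start; "torque": the same for the moment, N m; "gripper_width": opening from 0.0 (shut) to 1.0 (fully open).
Only numpy, scipy, OpenCV 4.12 (cv2) and the standard library are available. Lean on these libraries where they do the work, as an engineer would, in place of code of your own. Each camera call takes 0.05 s, during which the arm holds its last target. There are 200 camera calls.

TASK

Take the hook pole (the one with the bent-down end) from its tool case, put its hook down through the ring eye on the cabinet's closed hatch and pull until the hatch swings down fully open. Then lay the pole back flat along the top of that same case, its hook hanging over the end as before, and let go of it.

Things in the scene. Friction and masses are not known exactly. Their poses are not given: they have to be found in the camera images.
- hook_pole: Pole on the tool case: wooden handle 160 long (x), 16 wide (y), 30 tall (z); an 8 mm steel rod runs on from its +x end, 15 above the underside, to x = 190 and there bends square down to a tip at z = -32 (L hook). Origin: centre of the handle's underside; x to the hook, z up. 100 to 210 g, balances near x = 15. The like pole on the other case, straight with a round magnet end, is not wanted.
- eye (a point): Centre of the steel ring on the hatch: 36 mm inner diameter, 6 mm bar, level and 262 mm above the table when shut; moves and turns with the hatch. x points square into the cabinet, y along the hinge, z is the ring's axis (up when shut). 29 mm out from the hatch's face, 5 mm below its top edge. The hinge line runs along y at x = +39, z = -145 mm in this frame.
- hatch (a joint): Angle of the hatch (plywood, 232 wide, 150 high, 10 thick), hinged at its lower edge on the front of the wooden parts cabinet (260 wide, 160 deep, 275 high). 0 = shut, upright; grows as its top swings out and down; 1.5 = fully open, level. It stays put when nearly upright; past about 0.4 rad it sinks open by itself, slowly, in some seconds. 1 to 3 N at the eye move it.
- tool_case: The slim black tool case on which the hook pole lies: fixed, flat top 200 (x) by 90 (y) mm, 75 mm above the table. Origin: centre of its underside; z up; x points to the end over which the hook hangs. At the start the pole lies along it, its origin 0 to 20 mm behind the case's centre in x and within 10 mm in y. A like case with the magnet pole stands 130 to 210 mm beside it.
Not all that is in view belongs to the job. Leave any brown or yellow look-alike of the tool_case alone.

How it is judged:
On the way, in this order (a step that is already met when the one before it is completed fails the run):
1. the hook is down through the eye while the hatch is still shut (under 0.15 rad) (x of eye in the frame of hook_pole between 0.168 and 0.212 m and y of eye in the frame of hook_pole between -0.022 and 0.022 m and z of eye in the frame of hook_pole between -0.028 and 0.018 m and value of joint hatch below 0.15 rad), for 0.1 s.
2. the hatch is pulled past 0.25 rad with the hook in the eye (x of eye in the frame of hook_pole between 0.168 and 0.212 m and y of eye in the frame of hook_pole between -0.022 and 0.022 m and z of eye in the frame of hook_pole between -0.028 and 0.018 m and value of joint hatch above 0.25 rad), for 0.04 s.
At the end, for the whole second after the job is handed in: The hatch is fully open (past 1.35 rad) and still; the hook pole lies at rest and flat (within 10 degrees) on top of the tool case, the middle of its handle over that top (within 90 mm of the case's centre lengthwise and 45 mm sideways), its underside within about 10 mm of the case's top (value of joint hatch above 1.35 rad and x of hook_pole in the frame of tool_case between -0.09 and 0.09 m and y of hook_pole in the frame of tool_case between -0.045 and 0.045 m and z of hook_pole in the frame of tool_case between 0.065 and 0.087 m and angle between hook_pole's own z axis and vertical below 0.17 rad and linear speed of hook_pole below 0.03 m/s and velocity of joint hatch below 0.1 rad/s); the robot touches nothing.
It also fails if it takes over 45 s, if anything falls off the work surface, if the arm or the gripper's body presses on something with over 40 N, if the wrist force passes 120 N, or if a joint passes its speed limit or range.

## Working session

There is one attempt and no reset: what is moved stays moved. The work goes in short steps, Python scripts to look and compute and a tool call to move; the robot and the scene stay as the last step left them, time stands still between calls to the robot, and variables do not carry over. Pictures are saved under pics/ and viewed, about 8 in all and at most 12, crops included, and the job is handed in when it is done.

Besides the shell and the picture viewer there is one more tool, called after "Call:" as name(argument=value, ...), one argument or row to a line, values as JSON. jog_arm: Moves the arm, as the interface text tells. Shift numbers are shares of 20 cm and turn numbers shares of 180 degrees, none past 1 either way. Its arguments: {"type":"object","properties":{"plan":{"type":"array","items":{"type":"object","properties":{"x":{"type":"number","minimum":-1,"maximum":1},"y":{"type":"number","minimum":-1,"maximum":1},"z":{"type":"number","minimum":-1,"maximum":1},"wx":{"type":"number","minimum":-1,"maximum":1},"wy":{"type":"number","minimum":-1,"maximum":1},"wz":{"type":"number","minimum":-1,"maximum":1}}}},"hand":{"type":"number"},"grip_force":{"type":"number"}},"required":["plan"]}

```bash
ls; mkdir -p pics; cat > h.py <<'E'
import numpy as np, cv2
from station import monitor, cams, bot, finder
def snap(n,f=None):
    im=cams.read_camera(n)
    if f: cv2.imwrite('pics/'+f,cv2.cvtColor(im,cv2.COLOR_RGB2BGR))
    return im
def ray(n,uv,c=None):
    c=c or cams.get_calibration(n);E=np.array(c['extrinsics']);R=E[:3,:3]
    o=-R.T@E[:3,3];d=R.T@np.array([(uv[0]-c['cx'])/c['fx'],(uv[1]-c['cy'])/c['fy'],1]);return o,d/np.linalg.norm(d)
def atz(n,uv,z,c=None):
    o,d=ray(n,uv,c);return o+d*(z-o[2])/d[2]
def tri(rs):
    A=0;b=0
    for o,d in rs:
        P=np.eye(3)-np.outer(d,d);A=A+P;b=b+P@o
    p=np.linalg.solve(A,b);return p,[np.linalg.norm((np.eye(3)-np.outer(d,d))@(p-o)) for o,d in rs]
def proj(n,p,c=None):
    c=c or cams.get_calibration(n);q=np.array(c['extrinsics'])@np.r_[p,1];return np.array([c['fx']*q[0]/q[2]+c['cx'],c['fy']*q[1]/q[2]+c['cy']])
E
python3 - <<'E'
from h import *
np.set_printoptions(precision=4,suppress=True)
o=monitor.get_obs();print(o['eef_pos'],o['tool_rot'],o['t'],o['gripper_width'],bot.grasp_offset)
for n in('side','top','wrist'):
    snap(n,n+'0.png');c=cams.get_calibration(n);E=np.array(c['extrinsics']);print(n,c['fx'],-E[:3,:3].T@E[:3,3],E[2,:3])
    for t in('hook_pole','eye','tool_case','hatch'):
        print(t,[(np.round(d['location']),round(d['confidence'],2)) for d in finder.place_of(n,t)] if t!='hatch' else '',[(np.round(d['bbox']),round(d['confidence'],2)) for d in finder.find_in(n,t)])
a=cv2.imread('pics/side0.png');b=cv2.imread('pics/top0.png')
E
```

```text
pics
[ 0.2114 -0.6404  0.2303] [-0.0009  0.9873  0.1587 -0.0002] 0.0 1.0009246933147133 0.0187
side 569.1079253836554 [-0.2066  0.9909  1.0199] [ 0.4781 -0.6191 -0.6229]
hook_pole [(array([228., 262.]), 0.74)] [(array([201., 226.,  84.,  57.]), 0.58)]
eye [(array([363., 141.]), 0.64)] [(array([348., 122.,  59.,  79.]), 0.86)]
tool_case [(array([369., 369.]), 0.82), (array([231., 286.]), 0.61), (array([382., 266.]), 0.56)] [(array([351., 227.,  62.,  65.]), 0.95), (array([322., 311.,  91.,  92.]), 0.86), (array([188., 246.,  84.,  67.]), 0.74), (array([164., 341., 108.,  92.]), 0.64)]
hatch  [(array([350., 122.,  54.,  76.]), 0.86)]
top 601.9761301353698 [0.3163 0.1331 1.5322] [ 0.0832  0.0056 -0.9965]
hook_pole [(array([261., 163.]), 0.74), (array([266., 172.]), 0.26)] [(array([227., 152., 116.,  25.]), 0.58)]
eye [(array([472., 189.]), 0.7)] [(array([456., 144.,  49., 111.]), 0.78)]
tool_case [(array([162., 261.]), 0.98), (array([380., 271.]), 0.9), (array([264., 170.]), 0.74), (array([261., 340.]), 0.61)] [(array([221., 141.,  86.,  52.]), 0.87), (array([214., 318.,  84.,  44.]), 0.85), (array([341., 252.,  86.,  43.]), 0.74), (array([110., 229.,  94.,  60.]), 0.56)]
hatch  []
wrist 385.15516572904147 [ 0.2889 -0.6151  0.3734] [-0.3005 -0.1007 -0.9485]
hook_pole [] []
eye [] []
tool_case [] []
hatch  []
```

View pics/side0.png

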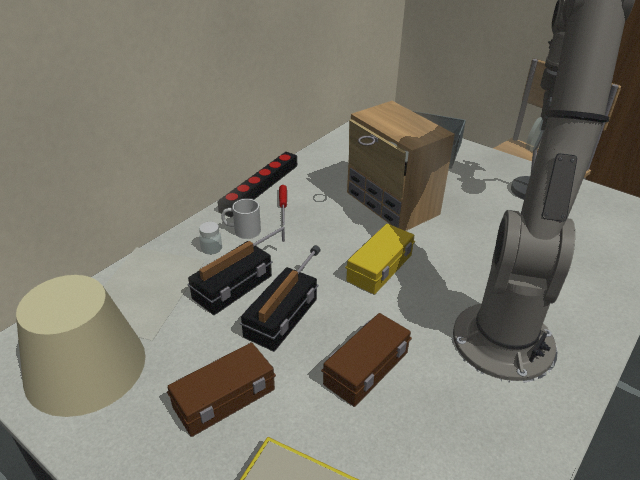

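View pics/top0.png

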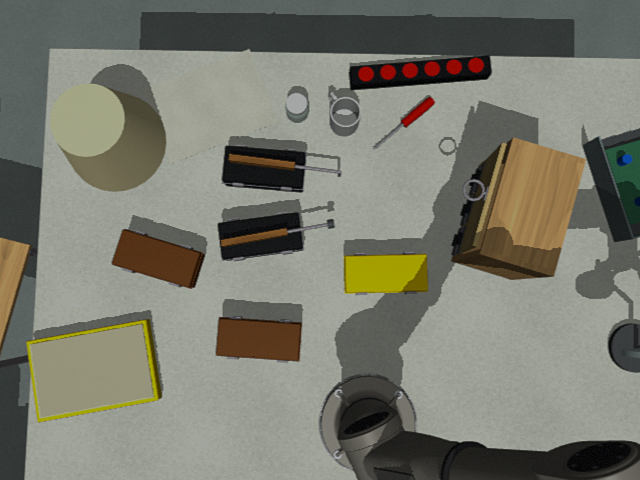

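Candidates: the black case at top (264,170) / side (230,275), whose pole has a thin bent end, and the black case at top (261,235) / side (280,305), whose pole has a round magnet end. The brown and yellow cases are look-alikes. The first fits; next I enlarge crops to confirm it.

```bash
python3 - <<'E'
from h import *
a=cv2.imread('pics/side0.png')[190:340,180:330];b=cv2.imread('pics/top0.png')[130:270,210:360]
c=cv2.imread('pics/side0.png')[100:230,340:470]; d=cv2.imread('pics/top0.png')[130:280,440:590]
r=lambda x:cv2.resize(x,(400,300),interpolation=cv2.INTER_CUBIC)
sq=lambda im,x,y,w,h:cv2.resize(im[y:y+h,x:x+w],(400,300),interpolation=cv2.INTER_CUBIC)
s=cv2.imread('pics/side0.png');t=cv2.imread('pics/top0.png')
cv2.imwrite('pics/crop1.png',np.vstack([np.hstack([sq(s,180,200,160,120),sq(t,210,110,160,120)]),np.hstack([sq(s,330,100,160,120),sq(t,440,140,160,120)])]))
E
```

```text
(no output)
```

View pics/crop1.png

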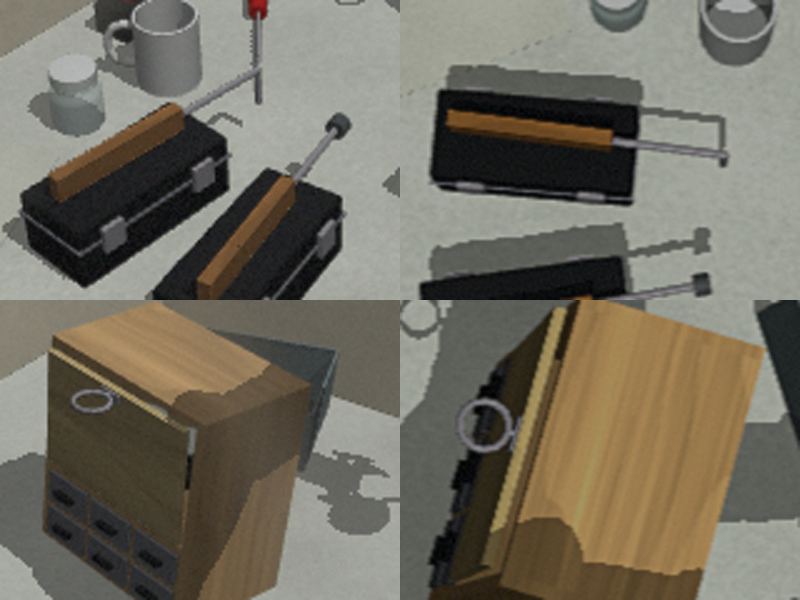

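The crop confirms it: the upper/left pole ends in a rod bent square down (top px 340,172; side px 283,229–241), and the other has the magnet disc. The eye shows at side (367,140) and top (474,190).

```bash
python3 - <<'E'
from h import *
np.set_printoptions(precision=4,suppress=True)
P=dict(rear=((202.5,267.5),(229.2,158.4)),front=((249.8,243),(294.8,166)),bend=((283.2,228.8),(339.6,171.3)),eye=((367.2,140.4),(474,190)),
 cabFL=((350.5,122),(None)))
for k,(s,t) in P.items():
    if t is None: continue
    print(k,*tri([ray('side',s),ray('top',t)]))
r=atz('top',(229.2,158.4),.105);f=atz('top',(294.8,166),.105);print(r,f,np.linalg.norm(f-r),(r+f)/2,np.degrees(np.arctan2(*(f-r)[[1,0]])))
# case top corners from top crop
C=[atz('top',(210+(u-400)/2.5,110+v/2.5),.075) for u,v in((440,90),(638,105),(634,203),(432,183))]
print(np.array(C),np.mean(C,0))
e=atz('top',(474,190),.262);print('eye',e)
a=atz('top',(502,145),.267);b=atz('top',(476,246),.267);print(a,b,np.linalg.norm(a-b),'hatch dir')
# cabinet top rear corners
for u,v in((582,300),(765,348),(700,572),(500,570)): print(atz('top',(440+(u-400)/2.5,140+(v-300)/2.5),.275))
print([(d['location'],d['confidence']) for d in finder.place_of('top','eye')])
E
```

```text
rear [0.6349 0.3483 0.1171] [np.float64(0.0009386188920251733), np.float64(0.0009386188920251125)]
front [0.6251 0.1932 0.1   ] [np.float64(0.0032233851778728268), np.float64(0.0032233851778730484)]
bend [0.6137 0.082  0.0863] [np.float64(0.0008600469462300664), np.float64(0.0008600469462300836)]
eye [ 0.5439 -0.1989  0.2598] [np.float64(5.766673099435532e-05), np.float64(5.7666730994288944e-05)]
[0.6369 0.3495 0.105 ] [0.6214 0.1911 0.105 ] 0.1592025156424822 [0.6292 0.2703 0.105 ] -95.57680449305415
[[0.6745 0.3629 0.075 ]
 [0.6633 0.1675 0.075 ]
 [0.5657 0.1693 0.075 ]
 [0.5816 0.3678 0.075 ]] [0.6213 0.2669 0.075 ]
eye [ 0.5435 -0.1984  0.262 ]
[ 0.6409 -0.2569  0.267 ] [ 0.4234 -0.2011  0.267 ] 0.22460897056471166 hatch dir
[ 0.6501 -0.2774  0.275 ]
[ 0.6117 -0.4319  0.275 ]
[ 0.4204 -0.3744  0.275 ]
[ 0.4187 -0.2073  0.275 ]
[([472.2, 189.4], 0.7)]
```

Pole origin is about (0.629, 0.270), yaw −95.6°. The eye is about (0.544, −0.199, 0.26), with the into-cabinet yaw about −104.5°. The lengths and heights check (handle 159 mm, eye z 0.260). First I go up and over.

Call:
jog_arm(
  plan=[
    {"z":-0.4},
    {"z":-0.8},
    {"x":0.95,"y":-0.68,"z":-1,"wz":-0.12},
    {"x":0.95,"y":-0.68,"z":-1,"wz":-0.12},
    {"x":0.95,"y":-0.68,"z":-1,"wz":-0.12},
    {"x":0.95,"y":-0.68,"z":-1,"wz":-0.12},
    {"x":0.95,"y":-0.68,"z":-1,"wz":-0.12},
    {"x":0.95,"y":-0.68,"z":-1,"wz":-0.12},
  ],
  hand=1,
)

```text
invalid input at $.plan[0]: expected keys x, y, z, wx, wy, wz
```

```bash
cat >> h.py <<'E'
from scipy.spatial.transform import Rotation as Ro
def R0():
    o=monitor.get_obs();q=o['tool_rot'];return np.array(o['eef_pos']),Ro.from_quat([q[1],q[2],q[3],q[0]])
def down(yaw,pitch=0): # tool x at yaw (deg), z down
    c,s=np.cos(np.radians(yaw)),np.sin(np.radians(yaw));return Ro.from_matrix(np.array([[c,s,0],[s,-c,0],[0,0,-1.]]))
def rel(p,R):
    p0,r0=R0();d=r0.inv().apply(np.array(p)-p0)/.2;w=(r0.inv()*R).as_rotvec()/np.pi
    print('xyz',np.round(d,3),'w',np.round(w,3),'dist',round(float(np.linalg.norm(d)*.2),3))
E
python3 - <<'E'
from h import *
o=monitor.get_obs();print(o['t'],o['q'],R0()[0])
rel([.55,-.26,.43],down(60));rel([.48,-.28,.43],down(60))
E
```

```text
1.25 [ 1.14389347  0.47701577  0.02240024  1.55541118 -0.01150594  1.10931543
 -0.08308533] [ 0.21157348 -0.6409896   0.23129259]
xyz [ 2.204 -1.279 -0.993] w [-0.    -0.    -0.232] dist 0.547
xyz [ 1.84  -1.293 -0.993] w [-0.    -0.    -0.232] dist 0.492
```

Call:
jog_arm(
  plan=[
    {"x":0,"y":0,"z":-0.4,"wx":0,"wy":0,"wz":0},
    {"x":0,"y":0,"z":-0.8,"wx":0,"wy":0,"wz":0},
    {"x":0.95,"y":-0.68,"z":-1,"wx":0,"wy":0,"wz":-0.12},
    {"x":0.95,"y":-0.68,"z":-1,"wx":0,"wy":0,"wz":-0.12},
    {"x":0.95,"y":-0.68,"z":-1,"wx":0,"wy":0,"wz":-0.12},
    {"x":0.95,"y":-0.68,"z":-1,"wx":0,"wy":0,"wz":-0.12},
    {"x":0.95,"y":-0.68,"z":-1,"wx":0,"wy":0,"wz":-0.12},
    {"x":0.95,"y":-0.68,"z":-1,"wx":0,"wy":0,"wz":-0.12},
  ],
  hand=1,
)

```text
t: 1.92
eef_pos: [0.3441, -0.4587, 0.4275]
tool_rot: [0.0, 0.94, 0.341, 0.0]
contact_force: [1.5, 0.2, -0.3]
gripper_width: 0.997
```

```bash
python3 - <<'E'
from h import *
o=monitor.get_obs();print(o['t'],R0()[0])
rel([.52,-.26,.43],down(60));rel([.55,-.24,.43],down(60))
E
```

```text
1.9167 [ 0.34411293 -0.45869983  0.42748609]
xyz [ 1.312 -0.199 -0.013] w [ 0.     0.    -0.112] dist 0.265
xyz [ 1.491 -0.18  -0.013] w [ 0.     0.    -0.112] dist 0.3
```

Call:
jog_arm(
  plan=[
    {"x":1,"y":-0.3,"z":0,"wx":0,"wy":0,"wz":-0.15},
    {"x":1,"y":-0.3,"z":0,"wx":0,"wy":0,"wz":-0.15},
    {"x":1,"y":-0.3,"z":0,"wx":0,"wy":0,"wz":-0.15},
    {"x":1,"y":-0.3,"z":0,"wx":0,"wy":0,"wz":-0.15},
    {"x":1,"y":-0.3,"z":0,"wx":0,"wy":0,"wz":-0.15},
    {"x":1,"y":-0.3,"z":0,"wx":0,"wy":0,"wz":-0.15},
  ],
)

```text
t: 2.42
eef_pos: [0.4639, -0.2755, 0.428]
tool_rot: [-0.0, 0.831, 0.556, 0.002]
contact_force: [0.1, 1.3, -0.2]
gripper_width: 1.002
```

```bash
python3 - <<'E'
from h import *
o=monitor.get_obs();print(o['t'],R0()[0])
rel([.55,-.1,.43],down(84.4));rel([.56,.1,.38],down(84.4))
E
```

```text
2.4167 [ 0.46392899 -0.27553309  0.42800885]
xyz [ 0.975  0.064 -0.006] w [ 0.001 -0.001 -0.093] dist 0.196
xyz [ 1.918 -0.272  0.247] w [ 0.001 -0.001 -0.093] dist 0.391
```

Call:
jog_arm(
  plan=[
    {"x":1,"y":0,"z":0,"wx":0,"wy":0,"wz":-0.093},
    {"x":1,"y":0,"z":0,"wx":0,"wy":0,"wz":-0.093},
    {"x":1,"y":0,"z":0,"wx":0,"wy":0,"wz":-0.093},
    {"x":1,"y":0,"z":0,"wx":0,"wy":0,"wz":-0.093},
    {"x":1,"y":0,"z":0,"wx":0,"wy":0,"wz":-0.093},
  ],
)

```text
t: 2.83
eef_pos: [0.5397, -0.0908, 0.4291]
tool_rot: [0.001, 0.741, 0.671, 0.002]
contact_force: [0.3, -0.9, 0.2]
gripper_width: 1.001
```

```bash
python3 - <<'E'
from h import *
o=monitor.get_obs();print(o['t'],R0()[0])
rel([.57,.1,.35],down(84.4));rel([.6,.15,.3],down(84.4));
E
```

```text
2.8333 [ 0.53972613 -0.09075127  0.42910566]
xyz [0.963 0.054 0.398] w [ 0.001 -0.001 -0.001] dist 0.209
xyz [1.226 0.178 0.649] w [ 0.001 -0.001 -0.001] dist 0.28
```

Call:
jog_arm(
  plan=[
    {"x":1,"y":0.2,"z":0.6,"wx":0,"wy":0,"wz":0},
    {"x":1,"y":0.2,"z":0.6,"wx":0,"wy":0,"wz":0},
    {"x":1,"y":0.2,"z":0.6,"wx":0,"wy":0,"wz":0},
    {"x":1,"y":0.2,"z":0.6,"wx":0,"wy":0,"wz":0},
    {"x":1,"y":0.2,"z":0.6,"wx":0,"wy":0,"wz":0},
    {"x":1,"y":0.2,"z":0.6,"wx":0,"wy":0,"wz":0},
    {"x":1,"y":0.2,"z":0.6,"wx":0,"wy":0,"wz":0},
  ],
)

```text
t: 3.42
eef_pos: [0.5982, 0.111, 0.3061]
tool_rot: [-0.002, 0.739, 0.674, 0.001]
contact_force: [-0.5, 0.4, -0.1]
gripper_width: 0.998
```

```bash
python3 - <<'E'
from h import *
o=monitor.get_obs();print(o['t'],R0()[0])
snap('wrist','w1.png');c=cams.get_calibration('wrist');import json;json.dump({k:(np.array(v).tolist()) for k,v in c.items()},open('w1.json','w'))
for t in('hook_pole','tool_case'):print(t,[(np.round(d['location'],1),round(d['confidence'],2)) for d in finder.place_of('wrist',t)])
# predicted pixels
u=np.array([np.cos(np.radians(-95.6)),np.sin(np.radians(-95.6)),0])
for s in(-.08,.08,.19):print(s,proj('wrist',np.array([.629,.270,.105])+s*u))
rel([.6285,.255,.15],down(84.4))
E
```

```text
3.4167 [0.59815101 0.11100018 0.30609509]
hook_pole [(array([348.3,  14.3]), 0.95)]
tool_case [(array([159.5, 313.1]), 0.69), (array([340.2,  34.1]), 0.68)]
-0.08 [ 337.80308167 -131.72217117]
0.08 [335.53558813 104.71027337]
0.19 [334.34496231 228.85729658]
xyz [0.764 0.064 0.801] w [ 0.001 -0.001 -0.001] dist 0.222
```

View pics/w1.png

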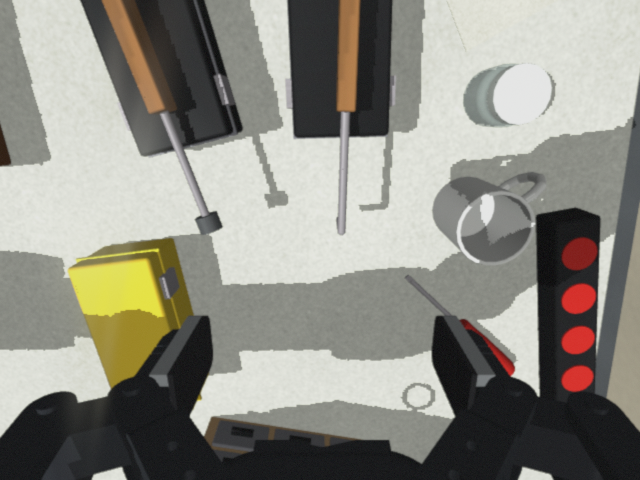

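The handle front end shows at (347,108) with the rod running to (342,232). That is about 11 px right of the prediction, so I triangulate with the other views.

```bash
python3 - <<'E'
from h import *
import json
np.set_printoptions(precision=4,suppress=True)
c=json.load(open('w1.json'))
print(tri([ray('wrist',(347,108),c),ray('top',(294.8,166)),ray('side',(249.8,243))]))
print(tri([ray('wrist',(347,108),c),ray('top',(294.8,166))]), tri([ray('wrist',(347,108),c),ray('side',(249.8,243))]))
f=atz('wrist',(347,108),.105,c);b=atz('wrist',(350,5),.105,c);print(f,b,np.degrees(np.arctan2(*(f-b)[[1,0]])))
e=atz('wrist',(342,230),.09,c);m=atz('wrist',(345,115),.09,c);print(e,m,np.degrees(np.arctan2(*(e-m)[[1,0]])))
A=atz('wrist',(294,136),.075,c);B=atz('wrist',(388,134),.075,c);print('case end',A,B,np.linalg.norm(A-B),np.degrees(np.arctan2(*(B-A)[[1,0]])))
print(proj('top',f),proj('side',f))
E
```

```text
(array([0.6269, 0.1921, 0.0981]), [np.float64(0.0017866839816467943), np.float64(0.004026758228019059), np.float64(0.0028656749502789084)])
(array([0.6306, 0.1921, 0.0626]), [np.float64(0.0006863632050464666), np.float64(0.0006863632050465041)]) (array([0.6293, 0.192 , 0.0978]), [np.float64(0.0011005786336523613), np.float64(0.0011005786336521896)])
[0.6281 0.1912 0.105 ] [0.636  0.2671 0.105 ] -95.9157035919275
[0.616  0.0795 0.09  ] [0.6268 0.1856 0.09  ] -95.81674589597405
case end [0.5786 0.1712 0.075 ] [0.6667 0.1648 0.075 ] 0.08834866704330914 -4.157310883494441
[294.8122 163.2674] [250.6285 240.8644]
```

```bash
python3 - <<'E'
from h import *
rel([.6345,.256,.13],down(84.2));rel([.6345,.256,.17],down(84.2))
E
```

```text
xyz [0.772 0.093 0.901] w [ 0.001 -0.001  0.   ] dist 0.238
xyz [0.772 0.094 0.701] w [ 0.001 -0.001  0.   ] dist 0.209
```

Call:
jog_arm(
  plan=[
    {"x":0.77,"y":0.093,"z":0.5,"wx":0,"wy":0,"wz":0},
    {"x":0.77,"y":0.093,"z":0.5,"wx":0,"wy":0,"wz":0},
    {"x":0.77,"y":0.093,"z":0.5,"wx":0,"wy":0,"wz":0},
    {"x":0.77,"y":0.093,"z":0.9,"wx":0,"wy":0,"wz":0},
    {"x":0.77,"y":0.093,"z":0.9,"wx":0,"wy":0,"wz":0},
    {"x":0.77,"y":0.093,"z":0.9,"wx":0,"wy":0,"wz":0},
    {"x":0.77,"y":0.093,"z":0.9,"wx":0,"wy":0,"wz":0},
  ],
)

```text
t: 4.15
eef_pos: [0.6312, 0.255, 0.1231]
tool_rot: [-0.001, 0.741, 0.671, -0.003]
contact_force: [-0.5, -0.2, -0.6]
gripper_width: 0.998
```

```bash
python3 - <<'E'
from h import *
np.set_printoptions(precision=4,suppress=True)
im=snap('wrist','w2.png');hsv=cv2.cvtColor(im,cv2.COLOR_RGB2HSV)
m=((hsv[...,0]<20)&(hsv[...,1]>90)&(hsv[...,2]>70)).astype(np.uint8)
m[:, :150]=0;m[:,500:]=0
n,l,s,ce=cv2.connectedComponentsWithStats(m)
for i in np.argsort(-s[1:,4])[:3]+1:print(s[i],ce[i])
i=np.argmax(s[1:,4])+1
for r in range(s[i,1]+8,s[i,1]+s[i,3]-5,max(1,s[i,3]//6)):
    xs=np.where(l[r]==i)[0];print(r,xs.min(),xs.max(),atz('wrist',(xs.min(),r),.105)[:2],atz('wrist',(xs.max()+1,r),.105)[:2])
p,R=R0();print(p);rel([.6345,.256,.080],down(84.2))
E
```

```text
[  307    71    42   336 12064] [325.6135 230.0912]
79 307 348 [0.6362 0.3485] [0.6526 0.3468]
135 307 346 [0.6339 0.3273] [0.6502 0.3257]
191 308 344 [0.6317 0.3042] [0.6475 0.3026]
247 308 343 [0.6289 0.2788] [0.6451 0.2772]
303 309 341 [0.6263 0.2507] [0.6419 0.2492]
359 308 340 [0.6224 0.2196] [0.6388 0.218 ]
[0.6329 0.2541 0.1269]
xyz [0.011 0.008 0.235] w [-0.001  0.     0.001] dist 0.047
```

View pics/w2.png

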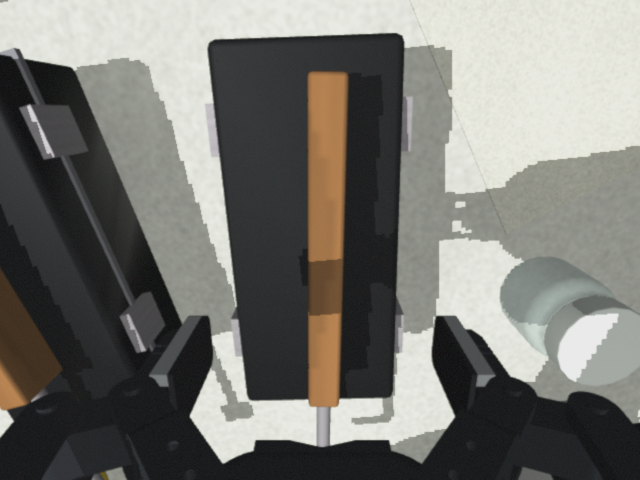

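The open fingers straddle the handle (columns 307–348), and its centreline is at x≈0.635 for y=0.256. I descend and grip.

Call:
jog_arm(
  plan=[
    {"x":0.01,"y":0.008,"z":0.12,"wx":0,"wy":0,"wz":0.001},
    {"x":0.01,"y":0.008,"z":0.235,"wx":0,"wy":0,"wz":0.001},
    {"x":0.01,"y":0.008,"z":0.235,"wx":0,"wy":0,"wz":0.001},
    {"x":0.01,"y":0.008,"z":0.235,"wx":0,"wy":0,"wz":0.001},
  ],
)

```text
t: 4.53
eef_pos: [0.6359, 0.2537, 0.0819]
tool_rot: [0.001, 0.743, 0.669, -0.001]
contact_force: [0.8, 1.1, 1.0]
gripper_width: 1.004
```

Call:
jog_arm(
  plan=[
    {"x":0,"y":0,"z":0,"wx":0,"wy":0,"wz":0},
    {"x":0,"y":0,"z":0,"wx":0,"wy":0,"wz":0},
    {"x":0,"y":0,"z":0,"wx":0,"wy":0,"wz":0},
    {"x":0,"y":0,"z":0,"wx":0,"wy":0,"wz":0},
    {"x":0,"y":0,"z":0,"wx":0,"wy":0,"wz":0},
    {"x":0,"y":0,"z":0,"wx":0,"wy":0,"wz":0},
    {"x":0,"y":0,"z":0,"wx":0,"wy":0,"wz":0},
    {"x":0,"y":0,"z":0,"wx":0,"wy":0,"wz":0},
    {"x":0,"y":0,"z":0,"wx":0,"wy":0,"wz":0},
    {"x":0,"y":0,"z":0,"wx":0,"wy":0,"wz":0},
  ],
  hand=-1,
  grip_force=90,
)

```text
t: 5.37
eef_pos: [0.6363, 0.2541, 0.0827]
tool_rot: [0.001, 0.743, 0.669, -0.0]
contact_force: [-0.2, -0.0, 5.4]
gripper_width: 0.164
```

```bash
python3 - <<'E'
from h import *
p,R=R0();print(p,np.degrees(R.as_euler('zyx')))
o=monitor.get_obs();print(o['gripper_width'],o['contact_force'])
E
```

```text
[0.63625006 0.25406895 0.08265573] [-8.39696702e+01  1.32616627e-02  1.79907761e+02]
0.16417250750875467 [-0.21548894 -0.02674615  5.37838149]
```

Call:
jog_arm(
  plan=[
    {"x":0,"y":0,"z":-0.1,"wx":0,"wy":0,"wz":0},
    {"x":0,"y":0,"z":-0.25,"wx":0,"wy":0,"wz":0},
    {"x":0,"y":0,"z":-0.4,"wx":0,"wy":0,"wz":0},
    {"x":-0.15,"y":0,"z":-0.6,"wx":0,"wy":0,"wz":0.01},
    {"x":-0.35,"y":0,"z":-0.75,"wx":0,"wy":0,"wz":0.03},
    {"x":-0.5,"y":0,"z":-0.9,"wx":0,"wy":0,"wz":0.04},
    {"x":-0.5,"y":0,"z":-1,"wx":0,"wy":0,"wz":0.05},
    {"x":-0.5,"y":0,"z":-1,"wx":0,"wy":0,"wz":0.05},
  ],
)

```text
t: 6.03
eef_pos: [0.6288, 0.151, 0.2893]
tool_rot: [0.004, 0.796, 0.605, 0.003]
contact_force: [1.5, 0.5, 0.5]
gripper_width: 0.166
```

```bash
python3 - <<'E'
from h import *
rel([.587,-.025,.36],down(75.5)); print(monitor.get_obs()['gripper_width'],monitor.get_obs()['t'])
E
```

```text
xyz [-0.903  0.037 -0.354] w [ 0.003 -0.    -0.005] dist 0.194
0.16574982043526948 6.0333
```

Call:
jog_arm(
  plan=[
    {"x":-0.1,"y":0,"z":-0.2,"wx":0,"wy":0,"wz":-0.003},
    {"x":-0.2,"y":0.02,"z":-0.36,"wx":0.002,"wy":0,"wz":-0.005},
    {"x":-0.35,"y":0.03,"z":-0.36,"wx":0.002,"wy":0,"wz":-0.005},
    {"x":-0.55,"y":0.037,"z":-0.36,"wx":0.002,"wy":0,"wz":-0.005},
    {"x":-0.7,"y":0.037,"z":-0.36,"wx":0.002,"wy":0,"wz":-0.005},
    {"x":-0.8,"y":0.037,"z":-0.36,"wx":0.002,"wy":0,"wz":-0.005},
    {"x":-0.8,"y":0.037,"z":-0.36,"wx":0.002,"wy":0,"wz":-0.005},
    {"x":-0.8,"y":0.037,"z":-0.36,"wx":0.002,"wy":0,"wz":-0.005},
  ],
)

```text
t: 6.7
eef_pos: [0.5922, -0.0063, 0.3607]
tool_rot: [0.001, 0.792, 0.611, 0.001]
contact_force: [-1.0, 1.1, -1.2]
gripper_width: 0.159
```

```bash
python3 - <<'E'
from h import *
p,R=R0();print(p,np.degrees(R.as_euler('zyx')),monitor.get_obs()['t'])
snap('side','s3.png');snap('top','t3.png')
u=-R.apply([1,0,0]);und=p+[0,0,-.0077]-.018*u
for n in('side','top'):
    for k in([.08,0,.015],[.19,0,.015],[.19,0,-.032]): print(n,k,np.round(proj(n,und+k[0]*u+[0,0,k[2]]),1))
    print('eye',np.round(proj(n,[.5437,-.1987,.261]),1))
s=cv2.imread('pics/side3.png' if 0 else 'pics/s3.png');t=cv2.imread('pics/t3.png')
f=lambda im,x,y:cv2.resize(im[y:y+120,x:x+100],(400,480),interpolation=cv2.INTER_CUBIC)
cv2.imwrite('pics/c3.png',np.hstack([f(s,310,80),f(t,400,130)]))
E
```

```text
[ 0.59216214 -0.00631644  0.36068758] [-7.52698133e+01  1.37656835e-01  1.79968484e+02] 6.7
side [0.08, 0, 0.015] [329.7 117.9]
side [0.19, 0, 0.015] [362.9 106.7]
side [0.19, 0, -0.032] [361.8 123.1]
eye [367.3 140.1]
top [0.08, 0, 0.015] [420.6 162.8]
top [0.19, 0, 0.015] [475.  177.9]
top [0.19, 0, -0.032] [468.9 182.4]
eye [474. 190.]
```

View pics/c3.png

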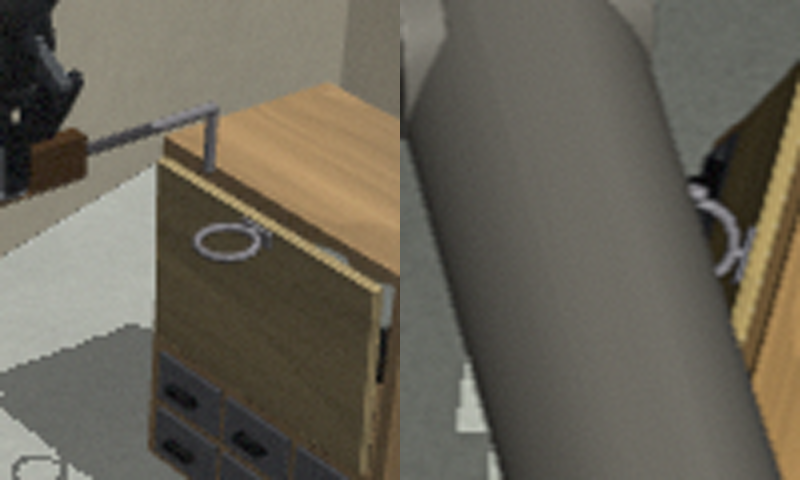

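The hook appears where the model predicts: bend at side (363,107), tip (362,122), ring at (367,140). I centre it over the ring and lower it to just above.

Call:
jog_arm(
  plan=[
    {"x":-0.11,"y":0.01,"z":0,"wx":0,"wy":0,"wz":0},
    {"x":-0.11,"y":0.01,"z":0,"wx":0,"wy":0,"wz":0},
    {"x":-0.11,"y":0.01,"z":0.12,"wx":0,"wy":0,"wz":0},
    {"x":-0.11,"y":0.01,"z":0.24,"wx":0,"wy":0,"wz":0},
    {"x":-0.11,"y":0.01,"z":0.24,"wx":0,"wy":0,"wz":0},
    {"x":-0.11,"y":0.01,"z":0.24,"wx":0,"wy":0,"wz":0},
  ],
)

```text
t: 7.3
eef_pos: [0.5885, -0.024, 0.3119]
tool_rot: [-0.001, 0.79, 0.613, 0.0]
contact_force: [-0.2, 0.1, -0.2]
gripper_width: 0.168
```

```bash
python3 - <<'E'
from h import *
p,R=R0();print(p,np.degrees(R.as_euler('zyx')),monitor.get_obs()['t'])
snap('side','s4.png');snap('top','t4.png')
u=-R.apply([1,0,0]);und=p+[0,0,-.0077]-.018*u
print('hook',und+.19*u)
for k in([.19,0,.015],[.19,0,-.032]): print(k,np.round(proj('side',und+k[0]*u+[0,0,k[2]]),1))
f=lambda im,x,y:cv2.resize(im[y:y+60,x:x+50],(400,480),interpolation=cv2.INTER_CUBIC)
cv2.imwrite('pics/c4.png',np.hstack([f(cv2.imread('pics/s4.png'),342,95),f(cv2.imread('pics/t4.png'),445,160)]))
E
```

```text
[ 0.58849053 -0.02399781  0.31191829] [-7.56248864e+01 -8.15067382e-03 -1.79926191e+02] 7.3
hook [ 0.54578823 -0.19061255  0.30400973]
[0.19, 0, 0.015] [366.4 121.7]
[0.19, 0, -0.032] [365.2 137.3]
```

View pics/c4.png

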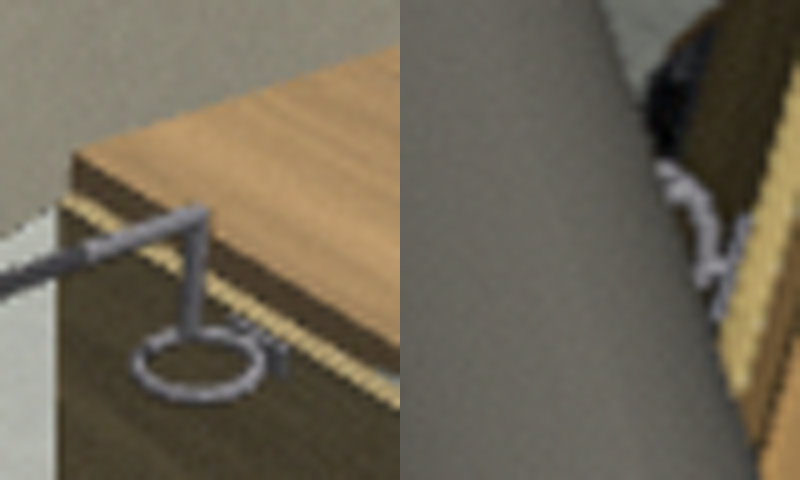

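The tip is over the ring's interior (crop 190,335; ring centre 200,365), matching the model. I lower it through.

Call:
jog_arm(
  plan=[
    {"x":-0.02,"y":0,"z":0.0,"wx":0,"wy":0,"wz":0},
    {"x":-0.02,"y":0,"z":0.05,"wx":0,"wy":0,"wz":0},
    {"x":-0.02,"y":0,"z":0.1,"wx":0,"wy":0,"wz":0},
    {"x":-0.02,"y":0,"z":0.16,"wx":0,"wy":0,"wz":0},
    {"x":-0.02,"y":0,"z":0.16,"wx":0,"wy":0,"wz":0},
    {"x":-0.02,"y":0,"z":0.16,"wx":0,"wy":0,"wz":0},
    {"x":-0.02,"y":0,"z":0.16,"wx":0,"wy":0,"wz":0},
  ],
)

```text
t: 7.98
eef_pos: [0.589, -0.028, 0.2821]
tool_rot: [0.001, 0.79, 0.613, 0.002]
contact_force: [0.4, -0.2, -1.6]
gripper_width: 0.164
```

```bash
python3 - <<'E'
from h import *
p,R=R0();o=monitor.get_obs();print(p,np.degrees(R.as_euler('zyx')),o['t'],o['contact_force'])
u=-R.apply([1,0,0]);und=p+[0,0,-.0077]-.018*u;print('hook',und+.19*u)
snap('side','s5.png')
for k in([.19,0,.015],[.19,0,-.032]): print(k,np.round(proj('side',und+k[0]*u+[0,0,k[2]]),1))
f=lambda im,x,y:cv2.resize(im[y:y+60,x:x+50],(400,480),interpolation=cv2.INTER_CUBIC)
cv2.imwrite('pics/c5.png',f(cv2.imread('pics/s5.png'),342,95))
E
```

```text
[ 0.58901759 -0.02799742  0.28206597] [ -75.58960455    0.23640593 -179.92282351] 7.9833 [ 0.35334981 -0.1590361  -1.63348943]
hook [ 0.54621307 -0.19458557  0.27396497]
[0.19, 0, 0.015] [366.3 131.2]
[0.19, 0, -0.032] [365.2 146.5]
```

View pics/c5.png

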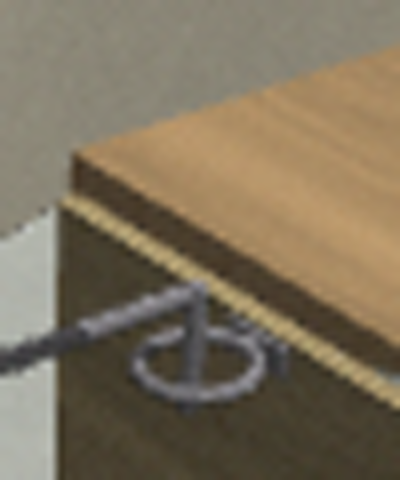

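The hook is through the ring: bend at side (367,131), tip showing below the rim. I now pull along the eye's arc.

Call:
jog_arm(
  plan=[
    {"x":0.04,"y":0,"z":0,"wx":0,"wy":0,"wz":0},
    {"x":0.08,"y":0,"z":0.02,"wx":0,"wy":0,"wz":0},
    {"x":0.117,"y":0,"z":0.033,"wx":0,"wy":0,"wz":0},
    {"x":0.151,"y":0,"z":0.047,"wx":0,"wy":0,"wz":0},
    {"x":0.185,"y":0,"z":0.063,"wx":0,"wy":0,"wz":0},
    {"x":0.219,"y":0,"z":0.081,"wx":0,"wy":0,"wz":0},
    {"x":0.25,"y":0,"z":0.1,"wx":0,"wy":0,"wz":0},
    {"x":0.28,"y":0,"z":0.12,"wx":0,"wy":0,"wz":0},
    {"x":0.312,"y":0,"z":0.143,"wx":0,"wy":0,"wz":0},
    {"x":0.341,"y":0,"z":0.167,"wx":0,"wy":0,"wz":0},
    {"x":0.369,"y":0,"z":0.192,"wx":0,"wy":0,"wz":0},
    {"x":0.395,"y":0,"z":0.22,"wx":0,"wy":0,"wz":0},
  ],
)

```text
t: 9.03
eef_pos: [0.6094, 0.0496, 0.2383]
tool_rot: [0.001, 0.79, 0.613, 0.003]
contact_force: [-0.2, 0.4, -1.0]
gripper_width: 0.165
```

```bash
python3 - <<'E'
from h import *
p,R=R0();o=monitor.get_obs();print(p,np.degrees(R.as_euler('zyx')),o['t'],o['contact_force'],o['gripper_width'])
u=-R.apply([1,0,0]);und=p+[0,0,-.0077]-.018*u;print('hook',und+.19*u)
snap('side','s6.png')
for k in([.08,0,.015],[.19,0,.015],[.19,0,-.032]): print(k,np.round(proj('side',und+k[0]*u+[0,0,k[2]]),1))
f=lambda im,x,y:cv2.resize(im[y:y+120,x:x+100],(500,600),interpolation=cv2.INTER_CUBIC)
cv2.imwrite('pics/c6.png',f(cv2.imread('pics/s6.png'),310,90))
E
```

```text
[0.60936293 0.04959712 0.23831732] [ -75.60387543    0.29932111 -179.89270287] 9.0333 [-0.16615806  0.38056427 -0.97769496] 0.16468153585887094
hook [ 0.56660013 -0.11700137  0.23008193]
[0.08, 0, 0.015] [310.2 166.5]
[0.19, 0, 0.015] [342.8 154. ]
[0.19, 0, -0.032] [342.1 169. ]
```

View pics/c6.png

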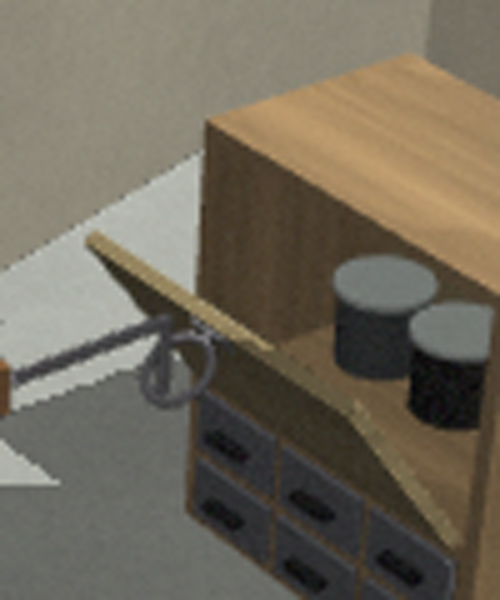

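The hatch is well past 0.4 rad with the hook in the ring. I lift the hook out and back away.

Call:
jog_arm(
  plan=[
    {"x":0.01,"y":0,"z":-0.12,"wx":0,"wy":0,"wz":0},
    {"x":0.02,"y":0,"z":-0.26,"wx":0,"wy":0,"wz":0},
    {"x":0.04,"y":0,"z":-0.42,"wx":0,"wy":0,"wz":0},
    {"x":0.12,"y":0,"z":-0.5,"wx":0,"wy":0,"wz":0},
    {"x":0.3,"y":0,"z":-0.5,"wx":0,"wy":0,"wz":0},
    {"x":0.5,"y":0,"z":-0.5,"wx":0,"wy":0,"wz":0},
    {"x":0.5,"y":0,"z":-0.5,"wx":0,"wy":0,"wz":0},
  ],
)

```text
t: 9.67
eef_pos: [0.6324, 0.1586, 0.3383]
tool_rot: [-0.003, 0.786, 0.618, 0.005]
contact_force: [-1.5, 1.3, -0.6]
gripper_width: 0.17
```

```bash
python3 - <<'E'
from h import *
p,R=R0();o=monitor.get_obs();print(p,o['t'],o['contact_force'],o['gripper_width'])
rel([.636,.252,.25],down(84.8)); rel([.636,.252,.13],down(84.8))
snap('side','s7.png')
u=-R.apply([1,0,0]);und=p+[0,0,-.0077]-.018*u
for k in([-.08,0,.03],[.08,0,.015],[.19,0,.015],[.19,0,-.032]): print(k,np.round(proj('side',und+k[0]*u+[0,0,k[2]]),1))
cv2.imwrite('pics/c7.png',cv2.resize(cv2.imread('pics/s7.png')[90:310,170:470],(800,587),interpolation=cv2.INTER_CUBIC))
E
```

```text
[0.63235262 0.15855629 0.33828318] 9.6667 [-1.49005164  1.3416537  -0.61122422] 0.1702014384261571
xyz [ 0.453 -0.094  0.447] w [ 0.001 -0.004 -0.047] dist 0.129
xyz [ 0.446 -0.095  1.047] w [ 0.001 -0.004 -0.047] dist 0.228
[-0.08, 0, 0.03] [215.4 160.2]
[0.08, 0, 0.015] [274.3 145.8]
[0.19, 0, 0.015] [310.6 133.2]
[0.19, 0, -0.032] [310.6 149.8]
```

View pics/c7.png

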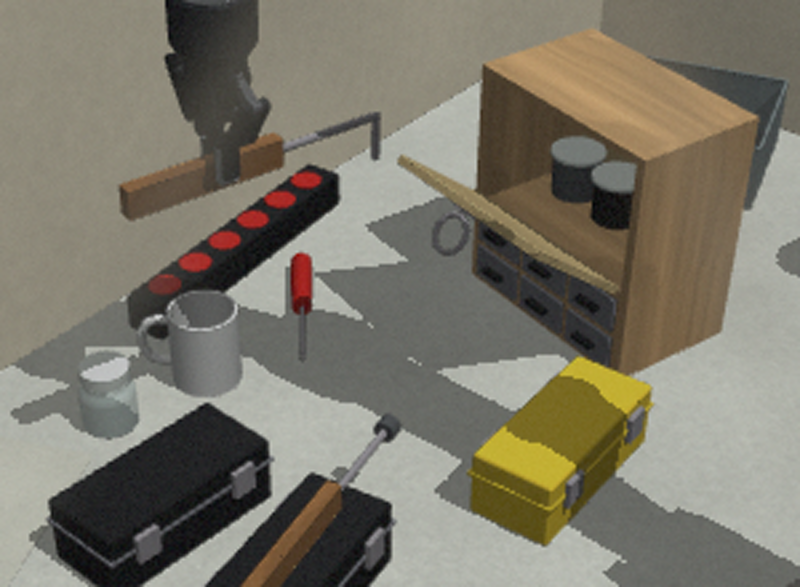

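The hatch is sinking open, and the pole is free and level as modelled. I return it to its place.

Call:
jog_arm(
  plan=[
    {"x":0.45,"y":-0.095,"z":0.1,"wx":0.001,"wy":-0.003,"wz":-0.043},
    {"x":0.45,"y":-0.095,"z":0.2,"wx":0.001,"wy":-0.003,"wz":-0.043},
    {"x":0.45,"y":-0.095,"z":0.3,"wx":0.001,"wy":-0.003,"wz":-0.043},
    {"x":0.45,"y":-0.095,"z":0.5,"wx":0.001,"wy":-0.003,"wz":-0.043},
    {"x":0.45,"y":-0.095,"z":0.7,"wx":0.001,"wy":-0.003,"wz":-0.043},
    {"x":0.45,"y":-0.095,"z":0.9,"wx":0.001,"wy":-0.003,"wz":-0.043},
    {"x":0.45,"y":-0.095,"z":1,"wx":0.001,"wy":-0.003,"wz":-0.043},
    {"x":0.45,"y":-0.095,"z":1,"wx":0.001,"wy":-0.003,"wz":-0.043},
    {"x":0.45,"y":-0.095,"z":1,"wx":0.001,"wy":-0.003,"wz":-0.043},
  ],
)

```text
t: 10.47
eef_pos: [0.6358, 0.2477, 0.1379]
tool_rot: [-0.0, 0.744, 0.669, -0.002]
contact_force: [0.8, 0.9, -0.3]
gripper_width: 0.167
```

```bash
python3 - <<'E'
from h import *
p,R=R0();o=monitor.get_obs();print(p,o['t'],o['contact_force'],o['gripper_width'])
rel([.635,.254,.083],down(84.2))
E
```

```text
[0.63578833 0.24765554 0.13790405] 10.4667 [ 0.77570893  0.85691388 -0.27086863] 0.16718427820036694
xyz [ 0.032 -0.007  0.274] w [-0.001  0.001 -0.002] dist 0.055
```

Call:
jog_arm(
  plan=[
    {"x":0.03,"y":0,"z":0.1,"wx":0,"wy":0,"wz":0},
    {"x":0.03,"y":0,"z":0.18,"wx":0,"wy":0,"wz":0},
    {"x":0.03,"y":0,"z":0.24,"wx":0,"wy":0,"wz":0},
    {"x":0.03,"y":0,"z":0.265,"wx":0,"wy":0,"wz":0},
    {"x":0.03,"y":0,"z":0.272,"wx":0,"wy":0,"wz":0},
    {"x":0.03,"y":0,"z":0.272,"wx":0,"wy":0,"wz":0},
    {"x":0.03,"y":0,"z":0.272,"wx":0,"wy":0,"wz":0},
  ],
)

```text
t: 11.05
eef_pos: [0.6371, 0.2538, 0.0849]
tool_rot: [-0.0, 0.744, 0.668, -0.001]
contact_force: [0.2, 0.3, -1.7]
gripper_width: 0.172
```

```bash
python3 - <<'E'
from h import *
p,R=R0();o=monitor.get_obs();print(p,o['t'],o['contact_force'],o['gripper_width'])
E
```

```text
[0.63709141 0.2538347  0.08490038] 11.05 [ 0.22539499  0.30148082 -1.65535944] 0.17211678662295904
```

Call:
jog_arm(
  plan=[
    {"x":0,"y":0,"z":0.005,"wx":0,"wy":0,"wz":0},
    {"x":0,"y":0,"z":0.01,"wx":0,"wy":0,"wz":0},
    {"x":0,"y":0,"z":0.01,"wx":0,"wy":0,"wz":0},
  ],
)

```text
t: 11.3
eef_pos: [0.6374, 0.2539, 0.0834]
tool_rot: [0.0, 0.744, 0.668, -0.0]
contact_force: [0.0, 0.8, -1.4]
gripper_width: 0.167
```

Call:
jog_arm(
  plan=[
    {"x":0,"y":0,"z":0,"wx":0,"wy":0,"wz":0},
    {"x":0,"y":0,"z":0,"wx":0,"wy":0,"wz":0},
    {"x":0,"y":0,"z":0,"wx":0,"wy":0,"wz":0},
    {"x":0,"y":0,"z":0,"wx":0,"wy":0,"wz":0},
    {"x":0,"y":0,"z":0,"wx":0,"wy":0,"wz":0},
    {"x":0,"y":0,"z":0,"wx":0,"wy":0,"wz":0},
    {"x":0,"y":0,"z":0,"wx":0,"wy":0,"wz":0},
    {"x":0,"y":0,"z":-0.1,"wx":0,"wy":0,"wz":0},
    {"x":0,"y":0,"z":-0.3,"wx":0,"wy":0,"wz":0},
    {"x":0,"y":0,"z":-0.6,"wx":0,"wy":0,"wz":0},
    {"x":0,"y":0,"z":-0.9,"wx":0,"wy":0,"wz":0},
    {"x":0,"y":0,"z":-0.9,"wx":0,"wy":0,"wz":0},
  ],
  hand=1,
)

```text
t: 12.3
eef_pos: [0.6375, 0.2542, 0.2663]
tool_rot: [0.0, 0.744, 0.668, 0.001]
contact_force: [0.8, -0.2, 0.5]
gripper_width: 1.001
```

Call:
jog_arm(
  plan=[
    {"x":0,"y":0,"z":0,"wx":0,"wy":0,"wz":0},
    {"x":0,"y":0,"z":0,"wx":0,"wy":0,"wz":0},
    {"x":0,"y":0,"z":0,"wx":0,"wy":0,"wz":0},
    {"x":0,"y":0,"z":0,"wx":0,"wy":0,"wz":0},
    {"x":0,"y":0,"z":0,"wx":0,"wy":0,"wz":0},
    {"x":0,"y":0,"z":0,"wx":0,"wy":0,"wz":0},
    {"x":0,"y":0,"z":0,"wx":0,"wy":0,"wz":0},
    {"x":0,"y":0,"z":0,"wx":0,"wy":0,"wz":0},
    {"x":0,"y":0,"z":0,"wx":0,"wy":0,"wz":0},
    {"x":0,"y":0,"z":0,"wx":0,"wy":0,"wz":0},
    {"x":0,"y":0,"z":0,"wx":0,"wy":0,"wz":0},
    {"x":0,"y":0,"z":0,"wx":0,"wy":0,"wz":0},
  ],
)

```text
t: 13.3
eef_pos: [0.6374, 0.2543, 0.2663]
tool_rot: [0.0, 0.744, 0.668, 0.001]
contact_force: [-0.4, -0.4, 0.4]
gripper_width: 1.001
```

Call:
jog_arm(
  plan=[
    {"x":0,"y":0,"z":0,"wx":0,"wy":0,"wz":0},
    {"x":0,"y":0,"z":0,"wx":0,"wy":0,"wz":0},
    {"x":0,"y":0,"z":0,"wx":0,"wy":0,"wz":0},
    {"x":0,"y":0,"z":0,"wx":0,"wy":0,"wz":0},
    {"x":0,"y":0,"z":0,"wx":0,"wy":0,"wz":0},
    {"x":0,"y":0,"z":0,"wx":0,"wy":0,"wz":0},
    {"x":0,"y":0,"z":0,"wx":0,"wy":0,"wz":0},
    {"x":0,"y":0,"z":0,"wx":0,"wy":0,"wz":0},
    {"x":0,"y":0,"z":0,"wx":0,"wy":0,"wz":0},
    {"x":0,"y":0,"z":0,"wx":0,"wy":0,"wz":0},
    {"x":0,"y":0,"z":0,"wx":0,"wy":0,"wz":0},
    {"x":0,"y":0,"z":0,"wx":0,"wy":0,"wz":0},
  ],
)

```text
t: 14.3
eef_pos: [0.6375, 0.2543, 0.2664]
tool_rot: [0.0, 0.744, 0.668, 0.001]
contact_force: [0.2, 0.5, -0.4]
gripper_width: 0.997
```

```bash
python3 - <<'E'
from h import *
o=monitor.get_obs();print(o['t'],o['contact_force'],o['gripper_width'])
snap('side','s8.png')
cv2.imwrite('pics/c8.png',cv2.resize(cv2.imread('pics/s8.png')[90:310,170:470],(800,587),interpolation=cv2.INTER_CUBIC))
E
```

```text
14.3 [ 0.16374667  0.47266404 -0.40450214] 0.9973802303078898
```

View pics/c8.png

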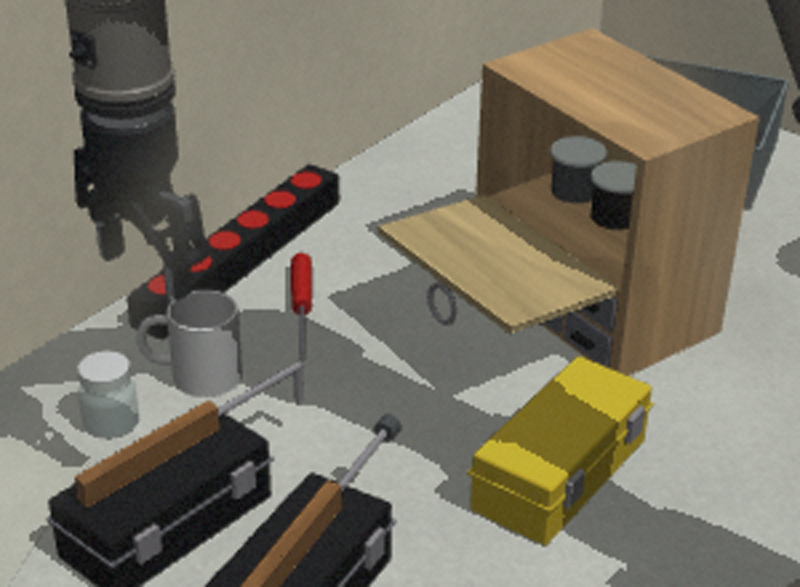

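The pole lies on its case with the hook over the end, and the hatch is nearly level. I wait longer and check that it has stopped.

Call:
jog_arm(
  plan=[
    {"x":0,"y":0,"z":0,"wx":0,"wy":0,"wz":0},
    {"x":0,"y":0,"z":0,"wx":0,"wy":0,"wz":0},
    {"x":0,"y":0,"z":0,"wx":0,"wy":0,"wz":0},
    {"x":0,"y":0,"z":0,"wx":0,"wy":0,"wz":0},
    {"x":0,"y":0,"z":0,"wx":0,"wy":0,"wz":0},
    {"x":0,"y":0,"z":0,"wx":0,"wy":0,"wz":0},
    {"x":0,"y":0,"z":0,"wx":0,"wy":0,"wz":0},
    {"x":0,"y":0,"z":0,"wx":0,"wy":0,"wz":0},
    {"x":0,"y":0,"z":0,"wx":0,"wy":0,"wz":0},
    {"x":0,"y":0,"z":0,"wx":0,"wy":0,"wz":0},
    {"x":0,"y":0,"z":0,"wx":0,"wy":0,"wz":0},
    {"x":0,"y":0,"z":0,"wx":0,"wy":0,"wz":0},
  ],
)

```text
t: 15.35
eef_pos: [0.6375, 0.2542, 0.2664]
tool_rot: [0.0, 0.744, 0.668, 0.001]
contact_force: [0.3, -0.3, -0.3]
gripper_width: 1.003
```

Call:
jog_arm(
  plan=[
    {"x":0,"y":0,"z":0,"wx":0,"wy":0,"wz":0},
    {"x":0,"y":0,"z":0,"wx":0,"wy":0,"wz":0},
    {"x":0,"y":0,"z":0,"wx":0,"wy":0,"wz":0},
    {"x":0,"y":0,"z":0,"wx":0,"wy":0,"wz":0},
    {"x":0,"y":0,"z":0,"wx":0,"wy":0,"wz":0},
    {"x":0,"y":0,"z":0,"wx":0,"wy":0,"wz":0},
    {"x":0,"y":0,"z":0,"wx":0,"wy":0,"wz":0},
    {"x":0,"y":0,"z":0,"wx":0,"wy":0,"wz":0},
    {"x":0,"y":0,"z":0,"wx":0,"wy":0,"wz":0},
    {"x":0,"y":0,"z":0,"wx":0,"wy":0,"wz":0},
    {"x":0,"y":0,"z":0,"wx":0,"wy":0,"wz":0},
    {"x":0,"y":0,"z":0,"wx":0,"wy":0,"wz":0},
  ],
)

```text
t: 16.35
eef_pos: [0.6374, 0.2543, 0.2663]
tool_rot: [0.0, 0.744, 0.668, 0.001]
contact_force: [0.4, 0.2, -0.8]
gripper_width: 0.999
```

```bash
python3 - <<'E'
from h import *
im=snap('side','s9.png')
d=np.abs(cv2.imread('pics/s9.png').astype(int)-cv2.imread('pics/s8.png')).max(2)
print('changed cabinet',(d[130:260,290:440]>30).sum(),'pole',(d[215:300,180:300]>30).sum())
import math
y=math.radians(-104.5);u=np.array([math.cos(y),math.sin(y),0]);v=np.array([-u[1],u[0],0]);eye=np.array([.5437,-.1987,.261])
h=eye+.039*u+[0,0,-.145]
for th in(1.1,1.3,1.4,1.5):
    # outer top edge of hatch: 150 above hinge, inner face x=0 in hinge, outer -10
    a=(-.010,.150);q=h+u*(a[0]*math.cos(th)-a[1]*math.sin(th))+[0,0,a[1]*math.cos(th)+a[0]*math.sin(th)]
    e=h+u*(-.039*math.cos(th)-.145*math.sin(th))+[0,0,.145*math.cos(th)-.039*math.sin(th)]
    print(th,[np.round(proj('side',q+s*.116*v)) for s in(-1,1)],'eye',np.round(proj('side',e),1))
print(finder.place_of('side','eye'),finder.place_of('side','hook_pole'))
cv2.imwrite('pics/c9.png',cv2.resize(cv2.imread('pics/s9.png')[130:310,180:420],(800,600),interpolation=cv2.INTER_CUBIC))
E
```

```text
changed cabinet 0 pole 0
1.1 [array([366., 197.]), array([313., 161.])] eye [335.4 187.6]
1.3 [array([363., 207.]), array([310., 170.])] eye [334.2 196.8]
1.4 [array([362., 212.]), array([310., 175.])] eye [334.2 201.1]
1.5 [array([361., 217.]), array([310., 179.])] eye [334.6 205.2]
[{'location': [332.7, 205.6], 'confidence': 0.67}] [{'location': [227.1, 262.3], 'confidence': 0.79}]
```

View pics/c9.png

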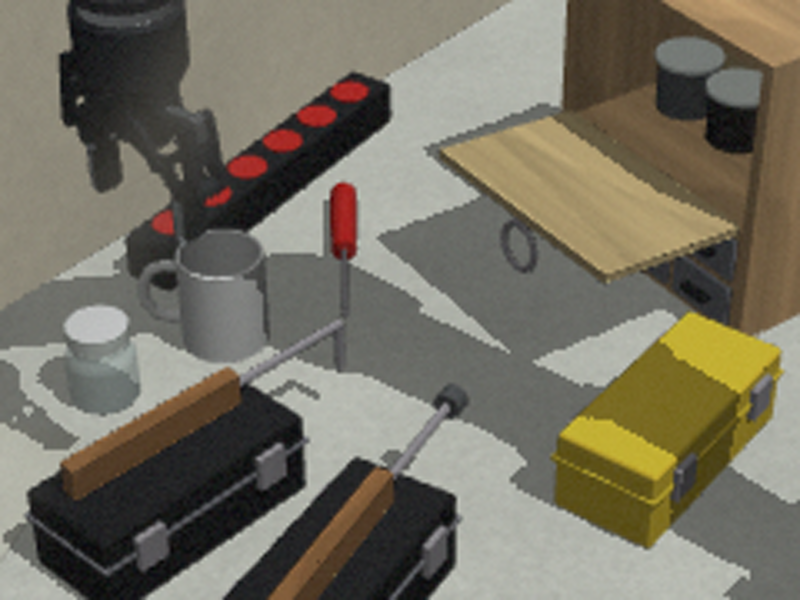

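The eye at (332.7, 205.6) matches 1.5 rad (predicted 334.6, 205.2). The hatch and pole images have not changed for 2 s, and the gripper is clear. I hand in.

```bash
python3 -c "
from station import bot;print(bot.hand_in())"
```

```text
the job is handed in; nothing more can be done
None
```

The job is done and handed in at about 16.5 s. I took the hook pole (bent end, confirmed in a crop) from its case and put its hook down through the closed hatch's ring. I pulled the hatch along its arc to about 0.55 rad, lifted the hook out and left the hatch to sink open. The pole then went back to its original place on the same case, and I let go of it.

**Last checks:**
- **Hatch:** the eye's pixel (333, 206) matches 1.5 rad in the model, where (335, 205) was expected. The hatch's front edge in the picture is rougher and fits anything from 1.4 to 1.5 rad.
- **Pole:** it lies flat on its case with the hook over the end, found at (227, 262) against (228, 262) at the start.
- **Stillness and contact:** the hatch and pole areas of the image did not change over the last 2 s. The gripper is open, about 16 cm clear above the pole, with no contact force beyond noise.

**Disagreements:**
- The top camera put the handle about 7 mm off in x from the wrist camera, so I used the close wrist view for the grasp.
- The fingers read about 14 mm on the 16 mm handle, and the grip held throughout.
- My first move call was refused because rows must list all six numbers; it did not move the arm.

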